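Load a rail into the drilling jig

TASK

Load the long, thin pine offcut into the wooden drilling jig: lay it on the jig's bed and slide it lengthwise in under the bridge until its end is fully home against the end stop. Leave it lying flat on the bed, let go of it, and leave the other two offcuts (the thick one and the short one) where they lie.

Things in the scene. Friction and masses are not known exactly. Their poses are not given: they have to be found in the camera images.
- rail_center (a point): Centre of the offcut to load: a bare pine bar 240 mm long (its x axis), 44 mm wide (y) and 27 mm thick (z), lying flat on the table, about 0.1 to 0.2 kg. This point is its geometric centre, 13.5 mm above its underside; both ends are alike.
- jig: Drilling jig fixed to the table. x: feed direction; z up. Origin at table height under the middle of the mouth. Bed: plywood 12 mm thick, x -200 to 130 mm, 140 wide, bare before the mouth. Two cheeks on it, x 0 to 80 mm, inner faces at y -30 and 30, outer -50 and 50. Bridge across them, x 0 to 50 mm: underside 42 mm above the bed, top 58 mm, plus two steel bushings 5 mm high.
- jig_stop (a point): Foot of the end stop's face, in the jig's frame at x = 80 mm, y = 0, on the bed (z = 12 mm); axes as the jig's. The stop is a block 36 mm high. Between bridge and stop the jig is open above. With the rail home its front end touches the stop face: its centre is then at x = -40, y = 0, z = 25.5 mm in the jig's frame and 160 mm of it stands out before the mouth.
- thick_center (a point): Bystander: centre of a thick pine offcut, 240 mm long (x), 44 mm wide (y), 54 mm high (z), lying on the table; this point is 27 mm above its underside. Too thick for the bridge. To be left alone.
- short_center (a point): Bystander: centre of a short pine offcut, 110 mm long (x), 44 mm wide (y), 27 mm thick (z), lying on the table; this point is 13.5 mm above its underside. To be left alone.

How it is judged:
By the outcome, as a careful person would: the job done as asked, in the order asked, and still so for the second after the job is handed in, with the robot touching nothing.
It also fails if it takes over 42 s, if anything falls off the work surface, if the arm or the gripper's body presses on something with over 40 N, if the wrist force passes 120 N, or if a joint passes its speed limit or range.

ROBOT

A 6-joint arm with a two-finger parallel gripper is mounted at the origin on the work surface. World frame = base frame: x ahead of the robot, y to its left, z up, the work surface at z = 0. Lengths are in m, angles in rad, forces in N, time in s.
With the tool pointing down it reaches from about 0.325 to 0.775 m from the base axis. Payload 5.5 kg.
Tool frame: the origin (TCP) lies at the very end of the fingers, on their centre line; the grasp point (between the pads) lies 19 mm behind it; z points along the fingers, y is the line along which they close (so a half turn about z gives the same grasp; the last joint's range is limited). The gripper opens to 85 mm and grips with 20 to 120 N. Pads are 22 mm wide; open, the fingers measure 114 mm over their backs; the gripper's body (76 mm by 85 mm) begins 54 mm behind the grasp point. The pads swing forward as they close: fully open they stand 13 mm farther back than shut.
Start: joints at [-1.363, 0.091, 1.231, -0, 1.82, -0.057], TCP at [0.157, -0.579, 0.201] pointing down, gripper open.
Joint ranges: [-2.87, 2.87], [-0.86, 2.18], [0.17, 2.46], [-1.51, 4.65], [0.06, 2.69], [-2.65, 2.65]. Speed limits (rad/s): [2.57, 2.57, 3.01, 3.14, 3.14, 3.14].

INTERFACE

Orientations are given as a 3x3 rotation matrix whose columns are the frame's x, y, z axes.
In Python, from station import env gives the robot as it stands.
- The arm moves only by the tool step_arm, never from a script. Its argument "plan" is a list of rows, each an object of numbers: "tx", "ty", "tz": the shift along the tool's x, y, z in mm; "twist": the turn about the tool's z in degrees. In form: [{"tx": .., "ty": .., "tz": .., "twist": ..}, ...]. A call has 1 to 12 rows; each row is the pose to reach, as a shift and turn from the pose commanded when the call began, along the tool's axes at that moment; what a row does not reach only later rows make up. A row lasts 1/12 s, in which the tool goes at most 41.7 mm and 7.16 degrees, less where a joint would pass 70% of its speed; a pose out of reach is approached as far as the arm can. A call with a gripper value outside its range is refused whole. "grip" is the gripper command: -1 is fully open, 1 is shut, values between are in proportion, set as the call begins (left out, the last holds). The fingers move at their own pace and stop on an object; the grip force is fixed at half the most. Time passes only in rows, so rows that repeat a pose let the fingers close. It gives the time, the measured TCP pose, the force, the opening and the grip force at its end, in the units of the state.
- env.get_obs(): the state, without advancing time (a new reading comes with each control period).
- env.snapshot(name): name is "side" or "top"; returns a dict with "frame" (400x640x3 uint8, blue, green, red), "z_map" (400x640 float32, m along the optical axis (not along the pixel's ray), 0 where there is no reading), "K" (3x3 intrinsics, pixels), "rvec" (rotation vector, rad) and "tvec" (3), from world to camera coordinates, as OpenCV has them. Camera axes: x right, y down, z forward; pixel columns grow to the right and rows downward; lengths in m; the calibration is good to about 2 mm. A picture is of the moment at which its call begins.
- env.job_done(): hands the job in; it is judged then, once.
The state is a dict: "time": time; "q": joint angles; "joint_vel": joint speeds; "joint_efforts": joint torques, N m; "tcp_pos": TCP position; "ee_rot": TCP orientation; "force": force on the tool from outside, world axes, zero at the start; "wrist_torque": the same for the moment, N m; "finger_gap": finger opening in m; "gripper_force": force on a finger pad.
Only numpy, scipy, OpenCV 4.12 (cv2) and the standard library are available. Lean on these libraries where they do the work, as an engineer would, in place of code of your own. Each camera call takes 0.05 s, during which the arm holds its last target. There are 200 camera calls.

## Working session

There is one attempt and no reset: what is moved stays moved. The work goes in short steps, Python scripts to look and compute and a tool call to move; the robot and the scene stay as the last step left them, time stands still between calls to the robot, and variables do not carry over. Pictures are saved under pics/ and viewed, at most 13 in all, crops included, and the job is handed in when it is done.

Besides the shell and the picture viewer there is one more tool, called in YAML: its name, and indented under it one key for each argument. step_arm: Moves the arm, as the interface text tells. Its arguments: {"type":"object","properties":{"plan":{"type":"array","items":{"type":"object","properties":{"tx":{"type":"number"},"ty":{"type":"number"},"tz":{"type":"number"},"twist":{"type":"number"}}}},"grip":{"type":"number"}},"required":["plan"]}

```bash
ls; mkdir -p pics
cat > h.py <<'E'
import numpy as np, cv2
from station import env
def snap(n):
    s=env.snapshot(n); s['R']=cv2.Rodrigues(np.array(s['rvec'],float))[0]; s['t']=np.array(s['tvec'],float).ravel(); return s
def cloud(s):
    z=s['z_map']; v,u=np.mgrid[:400,:640]; K=s['K']
    c=np.stack([(u-K[0,2])/K[0,0]*z,(v-K[1,2])/K[1,1]*z,z],-1)
    return (c-s['t'])@s['R']
E
python3 - <<'E'
from h import *
for n in('top','side'):
    s=snap(n); cv2.imwrite(f'pics/{n}0.png',s['frame']); np.savez(f'{n}0.npz',P=cloud(s),z=s['z_map'],f=s['frame'])
    print(n,-s['R'].T@s['t'],s['R'][2])
o=env.get_obs();print(o['time'],o['tcp_pos'],o['ee_rot'],o['force'])
E
```

```text
pics
top [ 0.46640428 -0.07873887  1.03877979] [ 0.16836297 -0.00111365 -0.98572444]
side [0.47361823 0.44579251 0.71211911] [ 0.18627684 -0.63922821 -0.74611543]
0.1 [ 0.15697067 -0.57878627  0.19965146] [[ 9.65140593e-01  2.61731740e-01 -3.62320300e-04]
 [ 2.61731971e-01 -9.65139060e-01  1.72342141e-03]
 [ 1.01384610e-04 -1.75817477e-03 -9.99998449e-01]] [0.13584491 0.43823241 0.72678854]
```

View pics/top0.png

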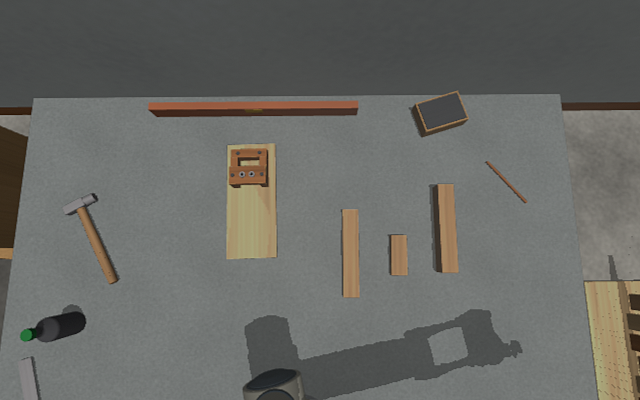

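View pics/side0.png

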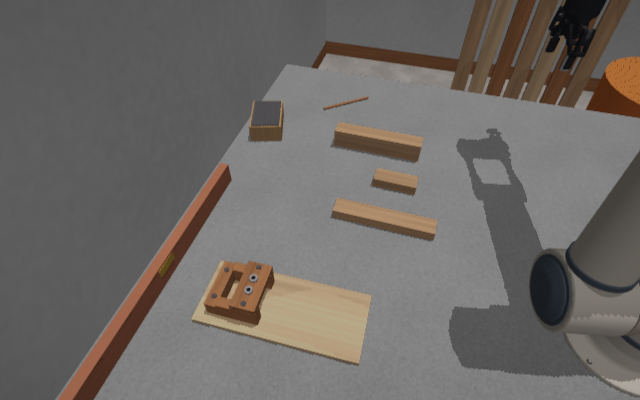

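The top view shows the rail at about (350,253), the short offcut at (399,255) and the thick one at (446,228). The jig bed is at (252,201), with its bridge at (248,172) and the mouth facing the robot. The side view agrees.

Run:
```python
from h import *
for n,boxes in (('top',dict(rail=(335,200,368,305,.018,.035),short=(383,228,415,282,.018,.035),bed=(215,135,290,265,.006,.018),bridge=(225,140,275,192,.052,.08))),
 ('side',dict(rail=(325,190,445,245,.018,.035),bed=(185,255,380,370,.006,.018),bridge=(195,255,280,325,.062,.074)))):
    P=np.load(n+'0.npz')['P']
    for k,(u0,v0,u1,v1,a,b) in boxes.items():
        p=P[v0:v1,u0:u1].reshape(-1,3); p=p[(p[:,2]>a)&(p[:,2]<b)]
        (c,sz,ang)=cv2.minAreaRect((p[:,:2]*1000).astype(np.float32))
        print(n,k,len(p),np.round(c,1),np.round(sz,1),round(ang,2),'z',np.round(np.percentile(p[:,2],[5,50,95])*1000,1))
```

```text
top rail 1443 [ 481.9 -155. ] [ 43.9 238.9] 89.16 z [24.  27.1 30.4]
top short 664 [ 474.7 -287.2] [ 44.8 106.2] 88.79 z [23.8 27.3 29.9]
top bed 4294 [634.7 119.6] [191.7 333.2] 89.24 z [ 8.8 12.  15.1]
top bridge 839 [719.3 126.9] [101.8 101.2] 1.33 z [53.4 69.5 74.2]
side rail 1693 [ 481. -194.] [133.3 239.6] 89.51 z [20.7 26.1 28.2]
side bed 8417 [633.  127.8] [330.2 142.5] 1.64 z [ 9.4 11.5 13.6]
side bridge 1234 [692.7 129.7] [ 50.7 101.3] 1.41 z [66.6 69.4 71.9]
```

step_arm:
  plan:
    - {"tx":32,"ty":-28,"tz":0,"twist":2}
    - {"tx":64,"ty":-56,"tz":0,"twist":4}
    - {"tx":96,"ty":-84,"tz":0,"twist":6}
    - {"tx":128,"ty":-112,"tz":0,"twist":8}
    - {"tx":160,"ty":-140,"tz":10,"twist":10}
    - {"tx":192,"ty":-168,"tz":20,"twist":12}
    - {"tx":224,"ty":-195,"tz":30,"twist":14}
    - {"tx":256,"ty":-223,"tz":40,"twist":16}
    - {"tx":288,"ty":-251,"tz":50,"twist":16}
    - {"tx":320,"ty":-279,"tz":60,"twist":16}
    - {"tx":352,"ty":-307,"tz":70,"twist":16}
    - {"tx":380,"ty":-330,"tz":80,"twist":16}
  grip: -1

```text
time: 1.1
tcp_pos: [0.4309, -0.1693, 0.1235]
ee_rot: [[1.0, -0.015, 0.0], [-0.015, -1.0, -0.0], [0.0, 0.0, -1.0]]
force: [1.0, -0.8, -0.5]
finger_gap: 0.0853
gripper_force: 0.0
```

```bash
cat > m.py <<'E'
import sys
from h import *
from scipy.spatial.transform import Rotation as Ro
o=env.get_obs();R=np.array(o['ee_rot']);print('t',o['time'],'tcp',np.round(np.array(o['tcp_pos'])*1000,1),'yaw',round(np.degrees(np.arctan2(R[1,0],R[0,0])),2),'zax',np.round(R[:,2],4),'F',np.round(o['force'],1),'gap',o['finger_gap'],o['gripper_force'])
if len(sys.argv)>1:
    x,y,z=map(float,sys.argv[1:4]); d=R.T@(np.array([x,y,z])-np.array(o['tcp_pos'])*1000); print('to target tx,ty,tz',np.round(d,1))
E
python3 m.py 442 -154.5 3
```

```text
t 1.1 tcp [ 430.9 -169.3  123.5] yaw -0.83 zax [ 3.e-04 -2.e-04 -1.e+00] F [ 1.  -0.8 -0.5] gap 0.08531112728926776 0.0
to target tx,ty,tz [ 10.8 -14.9 120.5]
```

step_arm:
  plan:
    - {"tx":5,"ty":-7,"tz":20}
    - {"tx":5,"ty":-7,"tz":45}
    - {"tx":5,"ty":-7,"tz":70}
    - {"tx":5,"ty":-7,"tz":70}
    - {"tx":5,"ty":-7,"tz":70}
    - {"tx":5,"ty":-7,"tz":70}

```text
$.plan[0]: bad value
```

```bash
python3 m.py 442 -154.5 3
python3 - <<'E'
from h import *
s=snap('side'); f=s['frame'][150:290,310:480]; cv2.imwrite('pics/s1.png',cv2.resize(f,None,fx=4,fy=4,interpolation=cv2.INTER_CUBIC))
E
```

```text
t 1.1 tcp [ 430.9 -169.3  123.5] yaw -0.83 zax [ 3.e-04 -2.e-04 -1.e+00] F [ 1.  -0.8 -0.5] gap 0.08531112728926776 0.0
to target tx,ty,tz [ 10.8 -14.9 120.5]
```

View pics/s1.png

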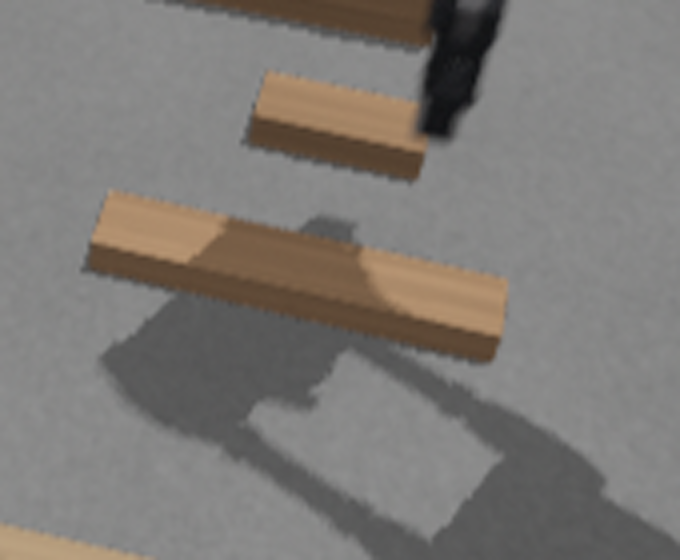

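The move was refused because its rows left out the twist. The crop shows the rail clear, with the fingers above and behind it. I'm resending with all fields filled in.

step_arm:
  plan:
    - {"tx":5,"ty":-7,"tz":20,"twist":0}
    - {"tx":5,"ty":-7,"tz":45,"twist":0}
    - {"tx":5,"ty":-7,"tz":70,"twist":0}
    - {"tx":5,"ty":-7,"tz":70,"twist":0}
    - {"tx":5,"ty":-7,"tz":70,"twist":0}
    - {"tx":5,"ty":-7,"tz":70,"twist":0}

```text
time: 1.65
tcp_pos: [0.4358, -0.1648, 0.0552]
ee_rot: [[1.0, -0.015, 0.001], [-0.015, -1.0, -0.0], [0.001, 0.0, -1.0]]
force: [0.2, -0.4, 0.3]
finger_gap: 0.085
gripper_force: 0.0
```

```bash
python3 m.py 442 -154.5 3
python3 - <<'E'
from h import *
s=snap('side'); f=s['frame'][120:270,300:500]; cv2.imwrite('pics/s2.png',cv2.resize(f,None,fx=4,fy=4,interpolation=cv2.INTER_CUBIC))
E
```

```text
t 1.65 tcp [ 435.8 -164.8   55.2] yaw -0.85 zax [ 1.1e-03 -5.0e-04 -1.0e+00] F [ 0.2 -0.4  0.3] gap 0.08502438414917708 0.0
to target tx,ty,tz [  6.  -10.4  52.2]
```

View pics/s2.png

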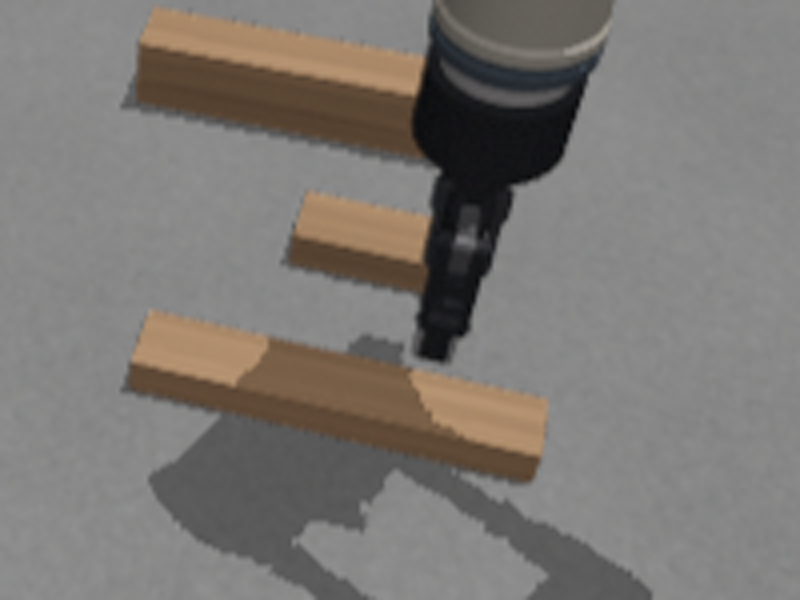

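The near finger is above the rail, roughly 40 mm behind its centre as planned. Next I'll correct sideways and go down.

step_arm:
  plan:
    - {"tx":6,"ty":-10,"tz":0,"twist":0}
    - {"tx":6,"ty":-10,"tz":15,"twist":0}
    - {"tx":6,"ty":-10,"tz":30,"twist":0}
    - {"tx":6,"ty":-10,"tz":40,"twist":0}
    - {"tx":6,"ty":-10,"tz":46,"twist":0}
    - {"tx":6,"ty":-10,"tz":46,"twist":0}
    - {"tx":6,"ty":-10,"tz":46,"twist":0}

```text
time: 2.28
tcp_pos: [0.4419, -0.1544, 0.0084]
ee_rot: [[1.0, -0.015, 0.0], [-0.015, -1.0, -0.0], [0.0, 0.0, -1.0]]
force: [-0.4, 0.2, 0.6]
finger_gap: 0.0855
gripper_force: 0.0
```

```bash
python3 m.py 442 -154.5 3
```

```text
t 2.2833 tcp [ 441.9 -154.4    8.4] yaw -0.83 zax [ 3.e-04 -1.e-04 -1.e+00] F [-0.4  0.2  0.6] gap 0.0854523347914894 0.0
to target tx,ty,tz [0.1 0.1 5.4]
```

step_arm:
  plan:
    - {"tx":0,"ty":0,"tz":5,"twist":0}
    - {"tx":0,"ty":0,"tz":5,"twist":0}
    - {"tx":0,"ty":0,"tz":5,"twist":0}

```text
time: 2.53
tcp_pos: [0.4417, -0.1544, 0.0031]
ee_rot: [[1.0, -0.015, 0.0], [-0.015, -1.0, -0.0], [0.0, 0.0, -1.0]]
force: [0.3, 0.1, 0.2]
finger_gap: 0.0857
gripper_force: 0.0
```

step_arm:
  plan:
    - {"tx":0,"ty":0,"tz":0,"twist":0}
    - {"tx":0,"ty":0,"tz":0,"twist":0}
    - {"tx":0,"ty":0,"tz":0,"twist":0}
    - {"tx":0,"ty":0,"tz":0,"twist":0}
    - {"tx":0,"ty":0,"tz":0,"twist":0}
    - {"tx":0,"ty":0,"tz":0,"twist":0}
    - {"tx":0,"ty":0,"tz":0,"twist":0}
    - {"tx":0,"ty":0,"tz":0,"twist":0}
    - {"tx":0,"ty":0,"tz":0,"twist":0}
    - {"tx":0,"ty":0,"tz":0,"twist":0}
  grip: 1

```text
time: 3.37
tcp_pos: [0.4416, -0.1544, 0.0029]
ee_rot: [[1.0, -0.014, -0.0], [-0.014, -1.0, -0.0], [-0.0, 0.0, -1.0]]
force: [0.4, 0.4, 0.6]
finger_gap: 0.0
gripper_force: 0.0
```

Run:
```python
from h import *
s=snap('side'); f=s['frame'][120:270,300:500]; cv2.imwrite('pics/s3.png',cv2.resize(f,None,fx=4,fy=4,interpolation=cv2.INTER_CUBIC))
P=cloud(s); np.savez('s3.npz',P=P)
t=snap('top'); 
for w in [(480,-155,.0135),(480,-155,27),(442,-154.5,27)]:
    c=s['R']@(np.array(w)/1000)+s['t']; p=s['K']@c; print(w,p[:2]/p[2])
cv2.imwrite('pics/t3.png',cv2.resize(t['frame'][180:330,300:500],None,fx=4,fy=4,interpolation=cv2.INTER_CUBIC))
```

```text
(480, -155, 0.0135) [383.14029884 221.05870348]
(480, -155, 27) [384.69438172 213.79832922]
(442, -154.5, 27) [400.88503603 217.53218351]
```

View pics/s3.png

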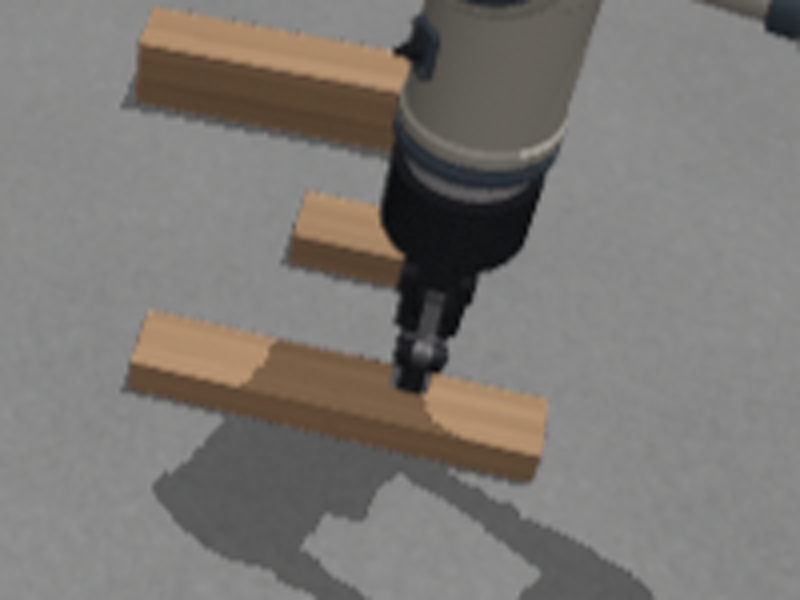

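The tips are shut at about full-frame pixel (402,217), which is over the rail's top. The rail hasn't moved. The real fingertips seem higher than the reported TCP, so I'll check against depth.

```bash
python3 m.py
python3 - <<'E'
from h import *
P=np.load('s3.npz')['P']*1000
for v in range(196,224,2): print(v,[tuple(int(a) for a in np.round(P[v,u])) for u in (399,402,405)])
E
```

```text
t 3.4667 tcp [ 441.6 -154.4    2.9] yaw -0.83 zax [ 0.  0. -1.] F [-0.1  0.1  0.1] gap -4.5390990295563445e-05 0.0
196 [(458, -137, 113), (452, -131, 122), (447, -113, 142)]
198 [(457, -139, 106), (452, -128, 119), (446, -114, 135)]
200 [(456, -138, 101), (450, -137, 104), (445, -109, 135)]
202 [(452, -229, -1), (449, -139, 96), (445, -107, 131)]
204 [(454, -145, 81), (449, -109, 121), (444, -103, 130)]
206 [(454, -99, 124), (449, -99, 126), (443, -99, 128)]
208 [(454, -95, 123), (448, -93, 126), (442, -96, 126)]
210 [(453, -93, 119), (447, -93, 121), (441, -93, 123)]
212 [(450, -148, 51), (444, -125, 79), (439, -104, 104)]
214 [(448, -148, 45), (442, -142, 54), (436, -142, 56)]
216 [(448, -141, 46), (441, -143, 46), (435, -140, 51)]
218 [(446, -153, 26), (440, -141, 41), (433, -147, 37)]
220 [(445, -146, 27), (439, -148, 27), (432, -151, 26)]
222 [(444, -139, 28), (438, -142, 27), (431, -145, 26)]
```

View pics/t3.png

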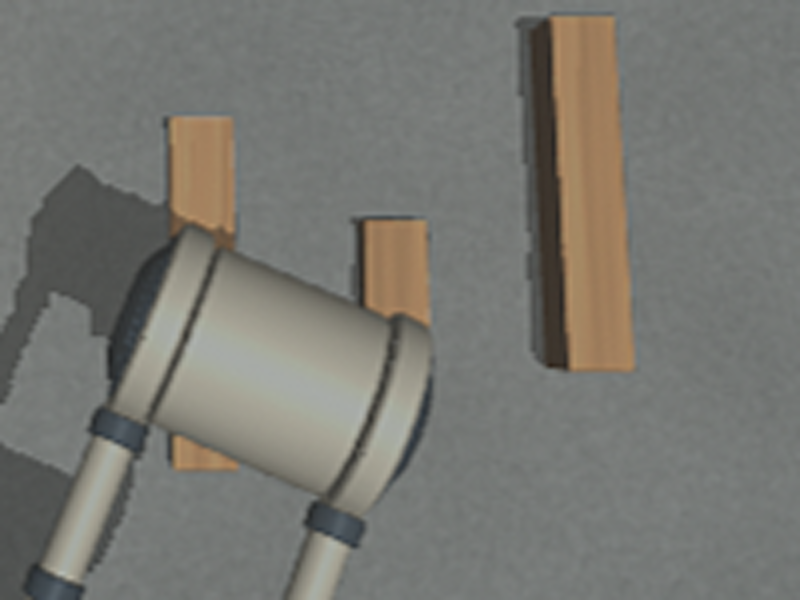

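Depth puts the shut tips at about z = 35–40 mm while the TCP reads 3 mm. The tool's z reading is therefore about 34 mm low; x and y agree. I'll open up here, then go lower while watching force and depth.

step_arm:
  plan:
    - {"tx":0,"ty":0,"tz":-4,"twist":0}
    - {"tx":0,"ty":0,"tz":-4,"twist":0}
    - {"tx":0,"ty":0,"tz":-4,"twist":0}
    - {"tx":0,"ty":0,"tz":-4,"twist":0}
    - {"tx":0,"ty":0,"tz":-4,"twist":0}
    - {"tx":0,"ty":0,"tz":-4,"twist":0}
    - {"tx":0,"ty":0,"tz":-4,"twist":0}
    - {"tx":0,"ty":0,"tz":-4,"twist":0}
    - {"tx":0,"ty":0,"tz":0,"twist":0}
    - {"tx":0,"ty":0,"tz":0,"twist":0}
  grip: -1

```text
time: 4.3
tcp_pos: [0.4413, -0.1542, 0.0021]
ee_rot: [[1.0, -0.014, -0.001], [-0.014, -1.0, 0.0], [-0.001, -0.0, -1.0]]
force: [0.4, -0.6, 0.4]
finger_gap: 0.0854
gripper_force: 0.0
```

step_arm:
  plan:
    - {"tx":0,"ty":0,"tz":8,"twist":0}
    - {"tx":0,"ty":0,"tz":14,"twist":0}
    - {"tx":0,"ty":0,"tz":20,"twist":0}
    - {"tx":0,"ty":0,"tz":24,"twist":0}
    - {"tx":0,"ty":0,"tz":26,"twist":0}
    - {"tx":0,"ty":0,"tz":26,"twist":0}
    - {"tx":0,"ty":0,"tz":26,"twist":0}

```text
time: 4.88
tcp_pos: [0.4416, -0.1544, -0.0232]
ee_rot: [[1.0, -0.014, -0.0], [-0.014, -1.0, 0.0], [-0.0, -0.0, -1.0]]
force: [0.2, -0.0, 0.9]
finger_gap: 0.0854
gripper_force: 0.0
```

```bash
python3 m.py
python3 - <<'E'
from h import *
s=snap('side'); P=cloud(s)*1000; cv2.imwrite('pics/s4.png',cv2.resize(s['frame'][170:270,340:460],None,fx=6,fy=6,interpolation=cv2.INTER_CUBIC))
for v in range(208,248,2): print(v,[tuple(int(a) for a in np.round(P[v,u])) for u in (396,400,404,408)])
E
```

```text
t 4.8833 tcp [ 441.6 -154.4  -23.2] yaw -0.83 zax [-1.e-04  1.e-04 -1.e+00] F [ 0.2 -0.   0.9] gap 0.08542478122880115 0.0
208 [(457, -205, 0), (452, -96, 122), (444, -98, 123), (435, -112, 110)]
210 [(458, -119, 88), (451, -89, 124), (443, -91, 124), (435, -93, 124)]
212 [(457, -115, 86), (450, -85, 122), (442, -87, 123), (435, -89, 123)]
214 [(456, -111, 84), (449, -85, 116), (441, -85, 119), (434, -86, 121)]
216 [(454, -158, 25), (448, -85, 110), (440, -86, 112), (433, -84, 117)]
218 [(453, -151, 26), (447, -85, 104), (439, -86, 106), (432, -84, 111)]
220 [(454, -84, 97), (446, -82, 101), (438, -83, 103), (431, -84, 105)]
222 [(453, -82, 93), (445, -83, 94), (437, -85, 95), (424, -145, 28)]
224 [(452, -81, 88), (444, -94, 75), (436, -83, 90), (424, -138, 29)]
226 [(451, -82, 81), (443, -87, 77), (434, -97, 67), (474, 446, 712)]
228 [(450, -81, 75), (442, -82, 76), (434, -81, 80), (422, -130, 25)]
230 [(449, -80, 69), (441, -81, 71), (433, -79, 77), (421, -129, 19)]
232 [(447, -98, 40), (439, -96, 46), (428, -130, 8), (419, -130, 11)]
234 [(446, -100, 31), (438, -98, 38), (427, -130, 1), (418, -129, 5)]
236 [(444, -121, -2), (437, -98, 30), (426, -127, -2), (417, -127, 0)]
238 [(443, -113, 1), (434, -115, 1), (425, -120, -2), (416, -121, 1)]
240 [(442, -109, -1), (474, 446, 712), (424, -113, 0), (416, -117, -1)]
242 [(441, -102, 0), (432, -105, -1), (424, -107, 0), (415, -111, -2)]
244 [(440, -97, -1), (432, -99, 0), (423, -103, -2), (414, -106, -2)]
246 [(440, -89, 2), (431, -95, -1), (422, -99, -3), (413, -99, 0)]
```

View pics/s4.png

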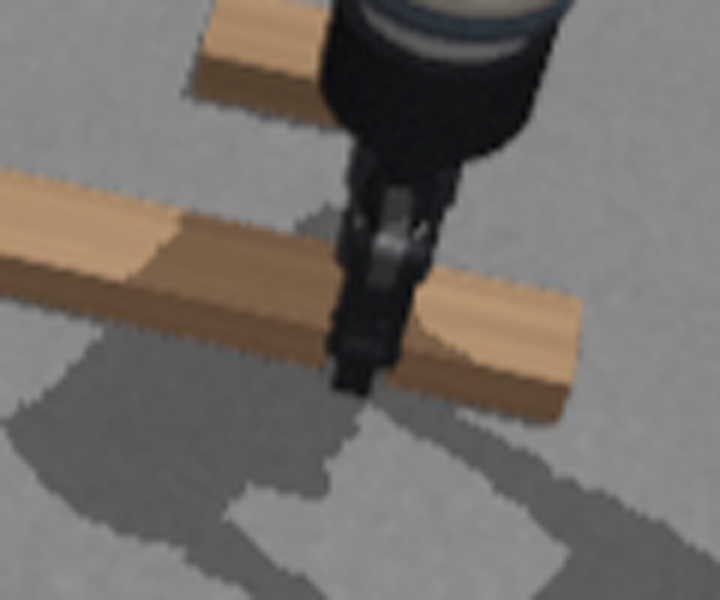

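The near finger straddles the rail now, its open tip at z ≈ 26 mm, so the offset is about 36 mm. I'll go 12 mm lower and close.

step_arm:
  plan:
    - {"tx":0,"ty":0,"tz":5,"twist":0}
    - {"tx":0,"ty":0,"tz":9,"twist":0}
    - {"tx":0,"ty":0,"tz":12,"twist":0}
    - {"tx":0,"ty":0,"tz":12,"twist":0}
    - {"tx":0,"ty":0,"tz":12,"twist":0}

```text
time: 5.35
tcp_pos: [0.4413, -0.1543, -0.0355]
ee_rot: [[1.0, -0.014, -0.001], [-0.014, -1.0, 0.0], [-0.001, -0.0, -1.0]]
force: [-0.3, -0.9, -0.8]
finger_gap: 0.0852
gripper_force: 0.0
```

step_arm:
  plan:
    - {"tx":0,"ty":0,"tz":0,"twist":0}
    - {"tx":0,"ty":0,"tz":0,"twist":0}
    - {"tx":0,"ty":0,"tz":0,"twist":0}
    - {"tx":0,"ty":0,"tz":0,"twist":0}
    - {"tx":0,"ty":0,"tz":0,"twist":0}
    - {"tx":0,"ty":0,"tz":0,"twist":0}
    - {"tx":0,"ty":0,"tz":0,"twist":0}
    - {"tx":0,"ty":0,"tz":0,"twist":0}
  grip: 1

```text
time: 6.02
tcp_pos: [0.4434, -0.155, -0.0324]
ee_rot: [[1.0, -0.014, 0.004], [-0.014, -1.0, -0.001], [0.004, 0.001, -1.0]]
force: [-1.6, -0.0, 8.9]
finger_gap: 0.043
gripper_force: 66.6
```

Gripped at 43 mm with 67 N. Next I'll lift and carry it to in front of the jig mouth.

step_arm:
  plan:
    - {"tx":0,"ty":0,"tz":-5,"twist":0}
    - {"tx":0,"ty":0,"tz":-20,"twist":0}
    - {"tx":0,"ty":0,"tz":-40,"twist":0}
    - {"tx":0,"ty":0,"tz":-60,"twist":0}
    - {"tx":0,"ty":-10,"tz":-60,"twist":0}
    - {"tx":5,"ty":-30,"tz":-60,"twist":0}
    - {"tx":10,"ty":-55,"tz":-60,"twist":0}
    - {"tx":15,"ty":-80,"tz":-60,"twist":0}
    - {"tx":20,"ty":-105,"tz":-60,"twist":-1}
    - {"tx":25,"ty":-130,"tz":-60,"twist":-1}
    - {"tx":30,"ty":-155,"tz":-60,"twist":-1}
    - {"tx":30,"ty":-175,"tz":-60,"twist":-2}

```text
time: 7.02
tcp_pos: [0.4739, 0.0225, 0.0238]
ee_rot: [[1.0, 0.021, -0.001], [0.021, -1.0, 0.001], [-0.001, -0.001, -1.0]]
force: [0.1, -0.1, -0.7]
finger_gap: 0.0432
gripper_force: 60.9
```

```bash
python3 m.py 483 124 30
```

```text
t 7.0167 tcp [473.9  22.5  23.8] yaw 1.21 zax [-1.1e-03  7.0e-04 -1.0e+00] F [ 0.1 -0.1 -0.7] gap 0.04322814226297893 60.949387550354004
to target tx,ty,tz [  11.3 -101.3   -6.2]
```

step_arm:
  plan:
    - {"tx":2,"ty":-15,"tz":0,"twist":0}
    - {"tx":4,"ty":-40,"tz":0,"twist":0}
    - {"tx":6,"ty":-65,"tz":0,"twist":0}
    - {"tx":8,"ty":-85,"tz":0,"twist":-0.3}
    - {"tx":10,"ty":-98,"tz":0,"twist":-0.3}
    - {"tx":11,"ty":-101,"tz":0,"twist":-0.3}
    - {"tx":11,"ty":-101,"tz":0,"twist":-0.3}
    - {"tx":11,"ty":-101,"tz":0,"twist":-0.3}
    - {"tx":11,"ty":-101,"tz":0,"twist":-0.3}

```text
time: 7.77
tcp_pos: [0.4828, 0.1206, 0.0245]
ee_rot: [[1.0, 0.025, -0.001], [0.025, -1.0, -0.0], [-0.001, 0.0, -1.0]]
force: [0.7, -0.5, -1.8]
finger_gap: 0.043
gripper_force: 61.0
```

```bash
python3 m.py 483 124 30
python3 - <<'E'
from h import *
for n in('side','top'):
    s=snap(n); P=cloud(s)*1000; np.savez(n+'5.npz',P=P)
    cv2.imwrite(f'pics/{n}5.png',cv2.resize(s['frame'][240:390,180:380] if n=='side' else s['frame'][130:280,180:380],None,fx=4,fy=4,interpolation=cv2.INTER_CUBIC))
    p=P[(P[...,0]>530)&(P[...,0]<655)&(abs(P[...,1]-125)<60)&(P[...,2]>35)&(P[...,2]<110)]
    # rail top ahead of hand
    for a in range(540,660,20):
        q=p[(p[:,0]>a)&(p[:,0]<a+20)]
        if len(q)>5:
            zt=np.percentile(q[:,2],85); r=q[abs(q[:,2]-zt)<4]; print(n,a+10,len(r),'ztop',round(zt,1),'y',np.round(np.percentile(r[:,1],[2,98]),1),round(np.median(r[:,2]),1))
    if len(p): print('xmax',np.percentile(P[(abs(P[...,1]-125)<15)&(P[...,2]>50)&(P[...,2]<110)&(P[...,0]<665)][:,0],99.5))
E
```

```text
t 7.7667 tcp [482.8 120.6  24.5] yaw 1.43 zax [-6.e-04 -5.e-04 -1.e+00] F [ 0.7 -0.5 -1.8] gap 0.043036936384054515 61.041419506073
to target tx,ty,tz [ 0.3 -3.4 -5.5]
side 550 248 ztop 84.2 y [102.7 145.7] 83.3
side 570 245 ztop 84.0 y [103.3 146.2] 83.2
side 590 244 ztop 83.9 y [104.6 146.8] 83.0
side 610 242 ztop 83.7 y [104.9 147.6] 82.8
side 630 235 ztop 83.6 y [105.7 148.2] 82.5
side 650 20 ztop 83.3 y [107.9 145.9] 82.2
xmax 640.3829765733726
top 550 79 ztop 85.0 y [ 98.9 126.6] 83.6
top 570 112 ztop 85.2 y [ 99.3 138.7] 83.6
top 590 114 ztop 85.3 y [100.  142.1] 83.9
top 610 113 ztop 85.5 y [100.6 142.6] 83.7
top 630 121 ztop 84.8 y [101.  143.4] 83.3
top 650 13 ztop 84.9 y [101.5 143.1] 84.3
xmax 642.124236673716
```

View pics/side5.png

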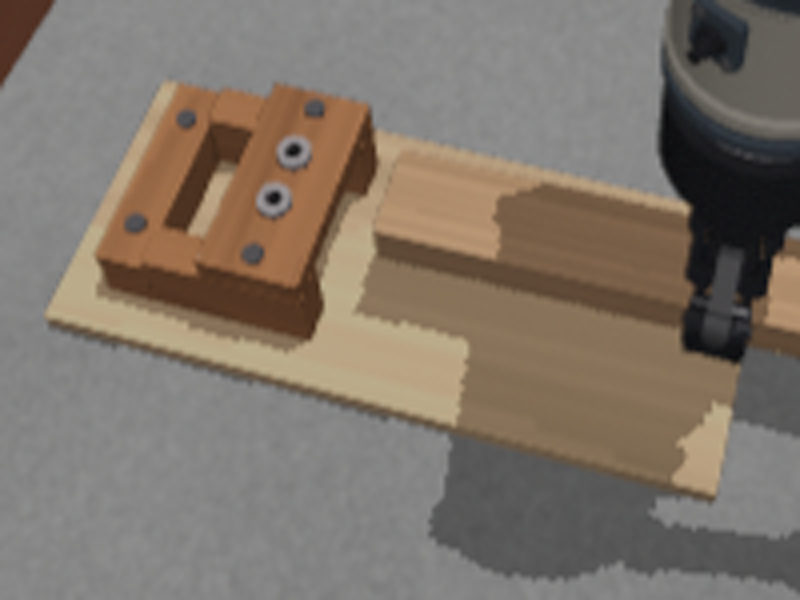

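The rail is held level just before the mouth, with its front end at crop (385,200) and about 25 mm short of the bridge. It's aligned within about 1 mm and 0.5°. Next I'll lower it to the bed.

step_arm:
  plan:
    - {"tx":0,"ty":-1,"tz":8,"twist":0}
    - {"tx":0,"ty":-1,"tz":18,"twist":0}
    - {"tx":0,"ty":-1,"tz":28,"twist":0}
    - {"tx":0,"ty":-1,"tz":36,"twist":0}
    - {"tx":0,"ty":-1,"tz":40,"twist":0}
    - {"tx":0,"ty":-1,"tz":42,"twist":0}
    - {"tx":0,"ty":-1,"tz":43,"twist":0}
    - {"tx":0,"ty":-1,"tz":43,"twist":0}
    - {"tx":0,"ty":-1,"tz":43,"twist":0}

```text
time: 8.62
tcp_pos: [0.4834, 0.1224, -0.0176]
ee_rot: [[1.0, 0.026, 0.001], [0.026, -1.0, 0.0], [0.001, -0.0, -1.0]]
force: [0.7, 0.3, -1.1]
finger_gap: 0.0433
gripper_force: 61.0
```

step_arm:
  plan:
    - {"tx":0,"ty":0,"tz":1,"twist":0}
    - {"tx":0,"ty":0,"tz":1,"twist":0}
    - {"tx":0,"ty":0,"tz":1,"twist":0}

```text
time: 8.87
tcp_pos: [0.4833, 0.1224, -0.0188]
ee_rot: [[1.0, 0.026, 0.001], [0.026, -1.0, 0.0], [0.001, -0.0, -1.0]]
force: [-0.8, 0.0, -1.0]
finger_gap: 0.043
gripper_force: 61.0
```

step_arm:
  plan:
    - {"tx":0,"ty":0,"tz":1,"twist":0}
    - {"tx":0,"ty":0,"tz":1.5,"twist":0}
    - {"tx":0,"ty":0,"tz":1.5,"twist":0}

```text
time: 9.12
tcp_pos: [0.4832, 0.1224, -0.0203]
ee_rot: [[1.0, 0.026, 0.0], [0.026, -1.0, 0.0], [0.0, -0.0, -1.0]]
force: [-0.1, -0.3, -0.6]
finger_gap: 0.0434
gripper_force: 61.4
```

step_arm:
  plan:
    - {"tx":0,"ty":0,"tz":1,"twist":0}
    - {"tx":0,"ty":0,"tz":1,"twist":0}
    - {"tx":0,"ty":0,"tz":1,"twist":0}

```text
time: 9.37
tcp_pos: [0.4834, 0.1224, -0.0204]
ee_rot: [[1.0, 0.026, 0.001], [0.026, -1.0, 0.0], [0.001, -0.0, -1.0]]
force: [-3.4, -1.0, 5.5]
finger_gap: 0.0431
gripper_force: 64.7
```

On the bed with 5 N of contact. I'll ease off slightly and slide in.

step_arm:
  plan:
    - {"tx":0,"ty":0,"tz":-0.6,"twist":0}
    - {"tx":6,"ty":0,"tz":-0.6,"twist":0}
    - {"tx":14,"ty":0,"tz":-0.6,"twist":0}
    - {"tx":22,"ty":0,"tz":-0.6,"twist":0}
    - {"tx":30,"ty":0,"tz":-0.6,"twist":0}
    - {"tx":38,"ty":0,"tz":-0.6,"twist":0}
    - {"tx":46,"ty":0,"tz":-0.6,"twist":0}
    - {"tx":52,"ty":0,"tz":-0.6,"twist":0}
    - {"tx":55,"ty":0,"tz":-0.6,"twist":0}
    - {"tx":55,"ty":0,"tz":-0.6,"twist":0}
    - {"tx":55,"ty":0,"tz":-0.6,"twist":0}

```text
time: 10.28
tcp_pos: [0.539, 0.1239, -0.0204]
ee_rot: [[1.0, 0.026, 0.001], [0.026, -1.0, 0.0], [0.001, -0.0, -1.0]]
force: [-0.8, -0.9, 3.8]
finger_gap: 0.043
gripper_force: 64.0
```

```bash
python3 m.py
python3 - <<'E'
from h import *
s=snap('side'); P=cloud(s)*1000
cv2.imwrite('pics/side6.png',cv2.resize(s['frame'][240:360,190:350],None,fx=5,fy=5,interpolation=cv2.INTER_CUBIC))
p=P[(P[...,2]>30)&(P[...,2]<48)&(abs(P[...,1]-127)<40)]
for a in (590,610,630,650):
    q=p[abs(p[:,0]-a)<10]; print(a,len(q),np.round(np.percentile(q[:,1],[2,98]),1) if len(q) else 0,np.median(q[:,2]) if len(q) else 0)
E
```

```text
t 10.2833 tcp [539.  123.9 -20.4] yaw 1.47 zax [ 1.3e-03  3.0e-04 -1.0e+00] F [-0.8 -0.9  3.8] gap 0.04303435978413183 63.959301898148624
590 235 [105.6 148.6] 38.32149959148882
610 240 [106.8 149.3] 38.357012343200765
630 236 [107.3 149.8] 38.455920632528546
650 231 [108.1 151.3] 38.465590534085074
```

View pics/side6.png

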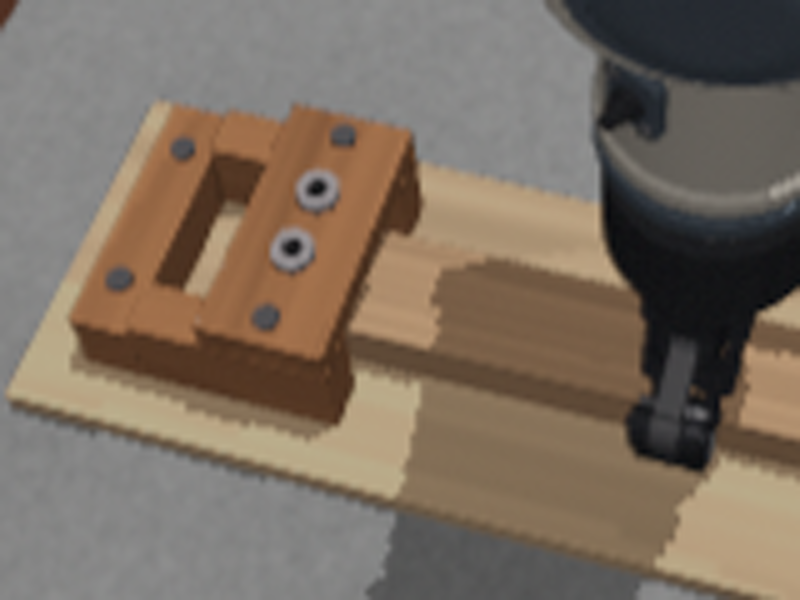

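The rail lies flat and has entered under the bridge, about 1 mm off centre. I'll carry on, slowing near the stop.

step_arm:
  plan:
    - {"tx":6,"ty":0,"tz":0,"twist":0}
    - {"tx":14,"ty":0,"tz":0,"twist":0}
    - {"tx":22,"ty":0,"tz":0,"twist":0}
    - {"tx":30,"ty":0,"tz":0,"twist":0}
    - {"tx":36,"ty":0,"tz":0,"twist":0}
    - {"tx":40,"ty":0,"tz":0,"twist":0}
    - {"tx":42,"ty":0,"tz":0,"twist":0}
    - {"tx":42,"ty":0,"tz":0,"twist":0}
    - {"tx":42,"ty":0,"tz":0,"twist":0}

```text
time: 11.08
tcp_pos: [0.5801, 0.125, -0.0204]
ee_rot: [[1.0, 0.026, -0.0], [0.026, -1.0, 0.0], [-0.0, -0.0, -1.0]]
force: [-4.1, 0.5, 6.2]
finger_gap: 0.0434
gripper_force: 65.0
```

step_arm:
  plan:
    - {"tx":1,"ty":0,"tz":0,"twist":0}
    - {"tx":2,"ty":0,"tz":0,"twist":0}
    - {"tx":3,"ty":0,"tz":0,"twist":0}
    - {"tx":4,"ty":0,"tz":0,"twist":0}
    - {"tx":4,"ty":0,"tz":0,"twist":0}

```text
time: 11.5
tcp_pos: [0.5837, 0.1251, -0.0204]
ee_rot: [[1.0, 0.026, -0.001], [0.026, -1.0, 0.0], [-0.001, -0.0, -1.0]]
force: [-6.0, 0.0, 8.1]
finger_gap: 0.0431
gripper_force: 65.2
```

step_arm:
  plan:
    - {"tx":1,"ty":0,"tz":0,"twist":0}
    - {"tx":2,"ty":0,"tz":0,"twist":0}
    - {"tx":2,"ty":0,"tz":0,"twist":0}

```text
time: 11.75
tcp_pos: [0.5856, 0.1251, -0.0204]
ee_rot: [[1.0, 0.026, -0.001], [0.026, -1.0, 0.0], [-0.001, -0.0, -1.0]]
force: [-5.6, 0.2, 7.3]
finger_gap: 0.0431
gripper_force: 65.2
```

step_arm:
  plan:
    - {"tx":1,"ty":0,"tz":0,"twist":0}
    - {"tx":2,"ty":0,"tz":0,"twist":0}
    - {"tx":2,"ty":0,"tz":0,"twist":0}

```text
time: 12.0
tcp_pos: [0.5876, 0.1252, -0.0204]
ee_rot: [[1.0, 0.026, -0.001], [0.026, -1.0, 0.0], [-0.001, -0.0, -1.0]]
force: [-6.0, -0.2, 8.1]
finger_gap: 0.0431
gripper_force: 65.2
```

step_arm:
  plan:
    - {"tx":1,"ty":0,"tz":0,"twist":0}
    - {"tx":2,"ty":0,"tz":0,"twist":0}
    - {"tx":2,"ty":0,"tz":0,"twist":0}

```text
time: 12.25
tcp_pos: [0.5885, 0.1252, -0.0204]
ee_rot: [[1.0, 0.026, -0.004], [0.026, -1.0, -0.0], [-0.004, 0.0, -1.0]]
force: [-11.0, 0.3, 9.5]
finger_gap: 0.0433
gripper_force: 66.4
```

step_arm:
  plan:
    - {"tx":1,"ty":0,"tz":0,"twist":0}
    - {"tx":2,"ty":0,"tz":0,"twist":0}
    - {"tx":2,"ty":0,"tz":0,"twist":0}

```text
time: 12.5
tcp_pos: [0.5884, 0.1253, -0.0204]
ee_rot: [[1.0, 0.026, -0.008], [0.026, -1.0, -0.0], [-0.008, 0.0, -1.0]]
force: [-21.0, -0.5, 15.5]
finger_gap: 0.0429
gripper_force: 68.1
```

```bash
python3 m.py
python3 - <<'E'
from h import *
s=snap('side'); P=cloud(s)*1000
cv2.imwrite('pics/side7.png',cv2.resize(s['frame'][250:330,190:290],None,fx=7,fy=7,interpolation=cv2.INTER_CUBIC))
E
```

```text
t 12.5 tcp [588.4 125.3 -20.4] yaw 1.49 zax [-8.4e-03 -4.0e-04 -1.0e+00] F [-21.   -0.5  15.5] gap 0.04291822846197725 68.12189201940782
```

View pics/side7.png

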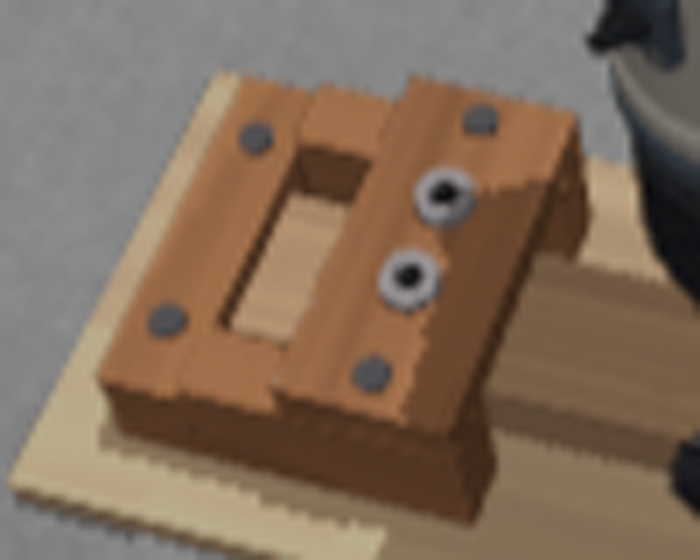

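The rail's end fills the window right up to the stop face. With the push at 21 N and no more travel, it's home. I'll ease the push, then release and lift.

step_arm:
  plan:
    - {"tx":-1,"ty":0,"tz":-0.5,"twist":0}
    - {"tx":-1,"ty":0,"tz":-0.5,"twist":0}

```text
time: 12.72
tcp_pos: [0.5884, 0.1252, -0.0204]
ee_rot: [[1.0, 0.026, -0.006], [0.026, -1.0, -0.0], [-0.006, 0.0, -1.0]]
force: [-13.6, -1.5, 9.9]
finger_gap: 0.043
gripper_force: 65.8
```

step_arm:
  plan:
    - {"tx":0,"ty":0,"tz":0,"twist":0}
    - {"tx":0,"ty":0,"tz":0,"twist":0}
    - {"tx":0,"ty":0,"tz":0,"twist":0}
    - {"tx":0,"ty":0,"tz":0,"twist":0}
    - {"tx":0,"ty":0,"tz":0,"twist":0}
    - {"tx":0,"ty":0,"tz":0,"twist":0}
    - {"tx":0,"ty":0,"tz":0,"twist":0}
    - {"tx":0,"ty":0,"tz":0,"twist":0}
  grip: -1

```text
time: 13.38
tcp_pos: [0.5911, 0.1251, -0.0205]
ee_rot: [[1.0, 0.026, -0.0], [0.026, -1.0, -0.0], [-0.0, 0.0, -1.0]]
force: [-0.5, -0.1, -0.6]
finger_gap: 0.0851
gripper_force: 0.0
```

step_arm:
  plan:
    - {"tx":0,"ty":0,"tz":-8,"twist":0}
    - {"tx":0,"ty":0,"tz":-20,"twist":0}
    - {"tx":0,"ty":0,"tz":-40,"twist":0}
    - {"tx":-10,"ty":0,"tz":-70,"twist":0}
    - {"tx":-30,"ty":0,"tz":-100,"twist":0}
    - {"tx":-60,"ty":0,"tz":-125,"twist":0}
    - {"tx":-95,"ty":0,"tz":-140,"twist":0}
    - {"tx":-130,"ty":0,"tz":-150,"twist":0}
    - {"tx":-150,"ty":0,"tz":-150,"twist":0}
    - {"tx":-150,"ty":0,"tz":-150,"twist":0}

```text
time: 14.22
tcp_pos: [0.4393, 0.1216, 0.133]
ee_rot: [[1.0, 0.027, 0.005], [0.027, -1.0, 0.001], [0.005, -0.001, -1.0]]
force: [0.7, -0.1, 0.5]
finger_gap: 0.0853
gripper_force: 0.0
```

```bash
python3 m.py
python3 - <<'E'
from h import *
s=snap('side'); P=cloud(s)*1000
cv2.imwrite('pics/side8.png',cv2.resize(s['frame'][250:370,190:380],None,fx=4,fy=4,interpolation=cv2.INTER_CUBIC))
p=P[(P[...,2]>32)&(P[...,2]<46)&(abs(P[...,1]-127)<40)&(P[...,0]<660)]
print(p[:,0].min(),np.percentile(p[:,0],1))
for a in (530,570,610,650):
    q=p[abs(p[:,0]-a)<10]; print(a,len(q),np.round(np.percentile(q[:,1],[2,98]),1) if len(q) else 0,np.median(q[:,2]) if len(q) else 0)
E
```

```text
t 14.2167 tcp [439.3 121.6 133. ] yaw 1.53 zax [ 0.0046  0.0012 -1.    ] F [ 0.7 -0.1  0.5] gap 0.08532845204046983 0.0
507.2380459965081 509.10392535380964
530 248 [103.1 145.9] 38.63133651394294
570 237 [105.1 147.3] 38.64176764672181
610 232 [106.  148.8] 38.57372818728702
650 229 [107.3 150.4] 38.30918611559274
```

View pics/side8.png

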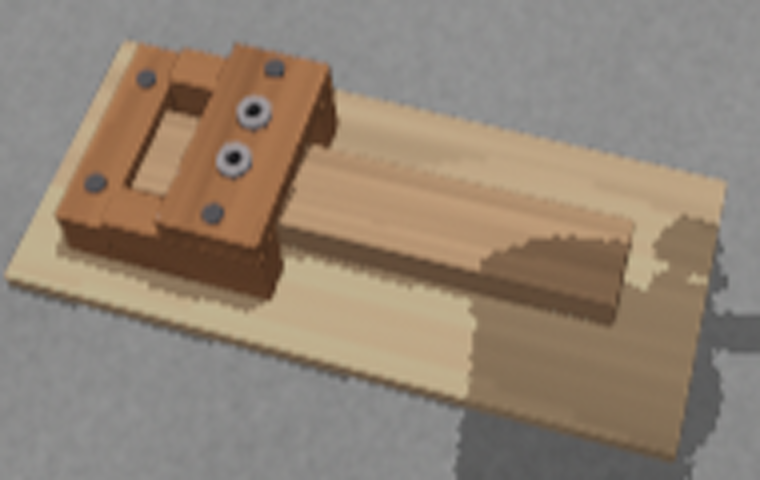

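The rail is released and lies flat. Its rear end is at x ≈ 507.5 mm, against 507.8 expected when home, so I'm handing in.

```bash
python3 -c "
from station import env
print(env.job_done())"
```

```text
the job is handed in; nothing more can be done
None
```

The thin offcut is loaded: flat on the bed, its end home against the stop, released with the gripper clear. The thick and short offcuts were left alone, and the job was handed in at about 14 s; no verdict came back.

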